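# Tighten a bearing lock ring with a two-pin spanner

## Robot

A 6-joint arm with a two-finger parallel gripper is mounted at the origin on a cart in front of the work surface, level with it; the furniture and walls round the work are solid. World frame = base frame: x ahead of the robot, y to its left, z up, the work surface at z = 0. Lengths are in m, angles in rad, forces in N, time in s.
With the tool pointing down it reaches from about 0.375 to 0.9 m from the base axis. Payload 3.1 kg.
Tool frame: the origin (TCP) lies where the fingers leave the gripper's body, on its centre line; the fingertips stand 70 mm ahead of it and the grasp point (between the pads) lies 51 mm ahead of it; z points along the fingers, y is the line along which they close (so a half turn about z gives the same grasp; the last joint's range is limited). The gripper opens to 87 mm and grips with 3 to 60 N. Pads are 19 mm wide; open, the fingers measure 117 mm over their backs; the gripper's body (75 mm by 190 mm) begins 51 mm behind the grasp point.
Start: joints at [1.127, 0.527, 1.433, -0, 1.181, -0.178], TCP at [0.164, 0.603, 0.292] pointing down, gripper open.
Joint ranges: [-3.08, 3.08], [-0.75, 2.2], [0.22, 2.44], [-1.43, 4.57], [0, 2.65], [-2.85, 2.85]. Speed limits (rad/s): [2.79, 2.79, 3.14, 3.14, 3.14, 3.14].

## Interface

Orientations are given as a unit quaternion [x, y, z, w].
In Python, from rig import robot gives the robot as it stands.
- The arm moves only by the tool send_rows, never from a script. Its argument "deltas" is text: rows parted by semicolons, each of 7 numbers parted by spaces: the shift along the tool's x, y, z in mm, then the turn, a rotation vector about the tool's x, y, z in degrees, then the opening, from 0 (shut) to 1 (fully open). A call has 1 to 10 rows; each row shifts and turns the commanded pose from where the row before left it, along the tool's axes as they then stand; what a row does not reach is not made up. A row lasts 1/8 s, in which the tool goes at most 62.5 mm and 10.7 degrees, less where a joint would pass 70% of its speed; a pose out of reach is approached as far as the arm can. A call is refused whole if a number of a shift passes 62.5 or a number of a turn 10.7, either way. A call with a gripper value outside its range is refused whole. The fingers move at their own pace and stop on an object; "newtons" is the grip in N (left out, the last holds). Time passes only in rows, so rows that do not move let the fingers close. It gives the time, the measured TCP pose, the force, the opening and the grip force at its end, in the units of the state.
- robot.get_obs(): the state, without advancing time (a new reading comes with each control period).
- robot.camera(name): name is "side" or "top"; returns a dict with "image" (384x512x3 uint8, red, green, blue), "depth" (384x512 float32, m along the optical axis (not along the pixel's ray), 0 where there is no reading), "fovy" (degrees; the focal length in pixels is half the picture's height over the tangent of half this angle, whatever the lens; pixels are square), "cx", "cy" (the principal point, pixels), "rvec" (rotation vector, rad) and "tvec" (3), from world to camera coordinates, as OpenCV has them. Camera axes: x right, y down, z forward; pixel columns grow to the right and rows downward; lengths in m; the calibration is good to about 2 mm. A picture is of the moment at which its call begins.
- robot.hand_in(): hands the job in; it is judged then, once.
Trained networks look in the newest picture that a camera, given by its name, has taken for a name from the list of things; names that differ only in an ending like _2 or _b are one class to them, and where a whole thing is asked for, a point or a joint stands for the part that bears it (a point fixed in the world has none). Each returns a list of dicts, best first, with "p" (0 to 1); they miss things now and then, are a little off and sometimes report something else, mostly with a low value. They report only what shows in the picture. A call takes as long as a camera call. They do not tell look-alikes from the thing itself.
- robot.find_in(camera, thing): "box" ([left, top, right, bottom] in pixels, round what is visible of it).
- robot.cut_out(camera, thing): "region" (384x512 bool, what is visible of it) and "box" ([left, top, right, bottom] in pixels, round what is visible of it).
The state is a dict: "time": time; "q": joint angles; "joint_velocities": joint speeds; "joint_torque": joint torques, N m; "position": TCP position; "tool_rot": TCP orientation; "ft_force": force on the tool from outside, world axes, zero at the start; "moment": the same for the moment, N m; "grip_width": finger opening in m; "grip_force": force on a finger pad.
Only numpy, scipy, OpenCV 4.12 (cv2) and the standard library are available. Lean on these libraries where they do the work, as an engineer would, in place of code of your own. Each camera call takes 0.05 s, during which the arm holds its last target. There are 200 camera calls.

## Task

Take the two-pin spanner from its stand and tighten the lock ring on the bearing housing: work both prongs fully home into the ring's two holes before you turn it, then turn it gently with the spanner alone, clockwise (seen from above) until it comes up against its stop. Then draw the spanner straight out and set it back upright in its stand, prongs in the stand's holes; do not press or wrench hard, and leave the other things on the bench where they are.

Things in the scene. Friction and masses are not known exactly. Their poses are not given: they have to be found in the camera images.
- key_grip (a point): Centre of the cross handle of the two-pin spanner (plain steel, 250 g, 63 mm tall). The handle bar is 88 mm long (x), 16 mm wide (y), 18 mm high, this point at mid-height; grip it across the 16 mm. A 14 mm round stem runs down from it to the head bar. z points up; the spanner is the same when turned half round.
- key: The same spanner; origin midway between its two prong tips, 54 mm below the handle's centre, axes as above. The prongs point down at x = +-26 mm, 6 mm in diameter, 10 mm long, tips bevelled, below a head bar 70 x 22 x 10 mm (underside at z = 10 mm).
- housing: Bearing housing fixed to the bench: grey flange 124 mm across, 12 mm high, with four bolts, and a drum 30 mm high in all; the dark steel lock ring, 76 mm across and 14 mm thick, sits on the drum. Origin at the centre of the underside, z up; a small grease nipple on the drum marks its -x side.
- ring_face (a point): Centre of the lock ring's top face, 44 mm above the bench, with the housing's axes (does not turn with the ring). Two round holes, 9.5 mm wide, 14 mm deep, lie 26 mm either side of it. Their line is at angle a - q from the housing's x axis (counter-clockwise from above positive): q is the ring's joint value, a unknown, -0.6 to 0.6 rad. Fully home = head bar on this face.
- lock_ring (a joint): Turn of the lock ring, rad; grows clockwise seen from above. It starts between 0 and 0.15 and comes against its solid stop at 0.7. It turns against a steady friction of about 0.16 N m; 0.3 to 0.4 N m at the stop is tight enough. Pressing hard on it while turning outside the holes can drag it along.
- stand: Aluminium block fixed to the bench, 96 x 44 x 16 mm (x, y, z), with two through holes 13 mm in diameter at x = +-26 mm. Origin at the centre of the underside. The spanner stands in it with its head bar on the block's top, prongs in the holes, so that the spanner's origin is 6 mm and its handle centre 60 mm above the bench.
- stand_top (a point): Centre of the stand's top face, 16 mm above the bench, axes of the stand.
- lug_nut_1: Light grey lug nut, 18 x 21 x 24 mm, standing; bystander.
- lug_nut_2: Light grey lug nut, 18 x 21 x 24 mm, standing; bystander.
- tyre_gauge: Round black tyre pressure gauge, 70 x 118 x 26 mm, lying; bystander.
- core_tool: Small valve core tool with a red grip, 18 x 107 x 18 mm, lying; bystander.
There are look-alikes about, which are no part of the job. What is shaped like the key but purple or turquoise is not meant.

How it is judged:
On the way, in this order (a step that is already met when the one before it is completed fails the run):
1. both prongs sit deep in the ring's holes before the ring has been turned (z of key in the frame of ring_face below -0.007 m and horizontal distance between key and ring_face below 0.006 m and angle between key's own z axis and vertical below 0.12 rad and value of joint lock_ring below 0.3 rad), for 0.2 s.
2. the ring is turned up to its stop with the prongs still in its holes (z of key in the frame of ring_face below -0.007 m and horizontal distance between key and ring_face below 0.006 m and angle between key's own z axis and vertical below 0.12 rad and value of joint lock_ring above 0.65 rad), for 0.2 s.
3. the spanner is out of the ring (z of key in the frame of ring_face above 0.005 m), for 0.05 s.
At the end, for the whole second after the job is handed in: The ring is at its stop (0.65 rad or more of 0.7); the spanner stands upright (within 0.1 rad) and still in its stand, its prongs at least 7 mm deep in the stand's holes and its centre within 8 mm of the stand's (value of joint lock_ring above 0.65 rad and horizontal distance between key and stand_top below 0.008 m and z of key in the frame of stand_top below -0.007 m and angle between key's own z axis and vertical below 0.1 rad and linear speed of key below 0.02 m/s); the robot touches nothing.
It fails at once if the spanner presses or wrenches the ring or housing with more than 80 N (contact force between key and housing above 80 N).
It fails at once if the fingers or arm touch the ring or housing: only the spanner turns the ring (contact force between any of the fingers, the arm and housing above 5 N).
It fails at once if the spanner is dropped or laid over (angle between key's own z axis and vertical above 0.5 rad).
It fails at once if a bystander is moved by more than 20 mm (distance of any of lug_nut_1, lug_nut_2, tyre_gauge, core_tool from where it was at the start of the episode above 0.02 m).
It also fails if it takes over 72 s, if anything falls off the work surface, if the arm or the gripper's body presses on something with over 40 N, if the wrist force passes 120 N, or if a joint passes its speed limit or range.

## Working session

There is one attempt and no reset: what is moved stays moved. The work goes in short steps, Python scripts to look and compute and a tool call to move; the robot and the scene stay as the last step left them, time stands still between calls to the robot, and variables do not carry over. Pictures are saved under pics/ and viewed, at most 10 in all, crops included, and the job is handed in when it is done.

Besides the shell and the picture viewer there is one more tool, called after "Call:" as a command line: name --argument value ..., lists and objects as JSON in quotes. send_rows: Moves the arm, as the interface text tells. Its arguments: {"type":"object","properties":{"deltas":{"type":"string"},"newtons":{"type":"number"}},"required":["deltas"]}

```bash
mkdir -p pics
cat > h.py <<'E'
import numpy as np,cv2
from rig import robot
from scipy.spatial.transform import Rotation as R
def cam(n):
    c=robot.camera(n); c['f']=192/np.tan(np.radians(c['fovy'])/2); c['R']=R.from_rotvec(np.ravel(c['rvec'])).as_matrix(); c['t']=np.ravel(c['tvec']); return c
def cloud(c):
    v,u=np.mgrid[:384,:512]; d=c['depth']
    p=np.stack([(u-c['cx'])/c['f']*d,(v-c['cy'])/c['f']*d,d],-1)
    return (p-c['t'])@c['R']
def ray(c,u,v,z):
    d=np.array([(u-c['cx'])/c['f'],(v-c['cy'])/c['f'],1])@c['R']; o=-c['t']@c['R']
    return o+d*(z-o[2])/d[2]
def proj(c,p):
    q=np.asarray(p)@c['R'].T+c['t']; return q[...,:2]/q[...,2:]*c['f']+[c['cx'],c['cy']]
def save(n,im): cv2.imwrite('pics/'+n,cv2.cvtColor(im,cv2.COLOR_RGB2BGR))
E
python3 - <<'E'
from h import *
ims=[]
for n in ['top','side']:
    c=cam(n); P=cloud(c); save(n+'0.png',c['image']); print(n,c['f'],-c['t']@c['R'],c['R'].round(2).tolist())
    for t in ['key','housing','stand','lug_nut_1','tyre_gauge','core_tool']:
        for r in robot.cut_out(n,t):
            if r['p']<.3: continue
            m=r['region']&(c['depth']>0); q=P[m]
            print(t,round(r['p'],2),np.round(r['box']),np.median(q,0).round(3),np.percentile(q,98,axis=0).round(3),np.median(c['image'][m],0))
o=robot.get_obs();print(o['position'],o['tool_rot'],o['ft_force'])
E
```

```text
top 349.24175909104497 [0.40901651 0.00682272 0.93139206] [[0.01, -1.0, -0.03], [-1.0, -0.01, -0.09], [0.09, 0.03, -1.0]]
key 0.93 [261. 129. 289. 160.] [ 0.605 -0.01   0.018] [0.64  0.017 0.026] [ 89. 232. 227.]
key 0.72 [361. 170. 397. 194.] [ 0.509 -0.287  0.017] [ 0.528 -0.246  0.025] [164.  86. 203.]
key 0.64 [318. 151. 343. 186.] [ 0.526 -0.156  0.067] [ 0.563 -0.136  0.072] [242.  237.5 239. ]
housing 0.57 [193. 152. 236. 201.] [0.512 0.136 0.026] [0.569 0.194 0.047] [167. 166. 168.]
stand 0.72 [316. 156. 345. 191.] [ 0.522 -0.144  0.017] [ 0.567 -0.121  0.021] [242. 238. 241.]
lug_nut_1 0.62 [262. 223. 274. 232.] [0.375 0.004 0.025] [0.383 0.012 0.029] [255. 255. 255.]
lug_nut_1 0.53 [232. 217. 243. 227.] [0.395 0.079 0.024] [0.405 0.092 0.027] [215.5 210.  202.5]
lug_nut_1 0.3 [318. 153. 344. 186.] [ 0.528 -0.155  0.068] [ 0.563 -0.136  0.072] [243.  239.  240.5]
core_tool 0.74 [320. 236. 358. 245.] [ 0.353 -0.191  0.014] [ 0.361 -0.126  0.021] [172.  71.  65.]
core_tool 0.32 [319. 153. 344. 187.] [ 0.528 -0.156  0.068] [ 0.567 -0.136  0.072] [244. 239. 241.]
side 360.346726
[... 403 characters left out ...]
6 [230. 155. 275. 191.] [0.501 0.119 0.025] [0.565 0.185 0.046] [108.  109.5 107. ]
stand 0.78 [312. 230. 345. 267.] [ 0.505 -0.173  0.016] [ 0.576 -0.147  0.019] [226.  218.  216.5]
lug_nut_1 0.65 [230. 220. 236. 232.] [0.37  0.    0.021] [0.377 0.009 0.026] [181. 177. 166.]
lug_nut_1 0.59 [222. 200. 230. 204.] [0.39  0.075 0.021] [0.4   0.084 0.026] [127. 123. 113.]
tyre_gauge 0.66 [183. 132. 209. 164.] [0.432 0.348 0.022] [0.47  0.408 0.027] [164. 150. 130.]
core_tool 0.55 [253. 265. 280. 306.] [ 0.35  -0.201  0.016] [ 0.357 -0.123  0.02 ] [160.  37.  29.]
[0.16354315 0.60319935 0.29228328] [1.32017392e-01 9.91247400e-01 1.11975449e-05 1.31564238e-06] [-0.15534342  0.12857176  0.47670555]
```

```bash
python3 - <<'E'
import cv2,numpy as np
t=cv2.imread('pics/top0.png');s=cv2.imread('pics/side0.png')
z=lambda i,x,y,w,h,k:cv2.resize(i[y:y+h,x:x+w],None,fx=k,fy=k,interpolation=cv2.INTER_CUBIC)
a=z(t,180,125,240,128,2); 
cv2.imwrite('pics/a.png',np.vstack([np.hstack([z(t,182,140,66,66,6),z(t,302,140,66,66,6)])[:, :792],]) )
cv2.imwrite('pics/b.png',np.hstack([z(s,218,140,66,66,6),z(s,298,204,66,66,6)]))
E
python3 - <<'E'
from h import *
for n in ['top','side']:
    c=cam(n);P=cloud(c)
    # ring top face & key handle & stand top points by height
    near=lambda x,y,r:np.hypot(P[...,0]-x,P[...,1]-y)<r
    hs=np.array([.508,.13]);
    m=near(*hs,.075)&(c['depth']>0)&(P[...,2]>.038)&(P[...,2]<.056)
    q=P[m][:,:2]; (e,r)=cv2.minEnclosingCircle(q.astype(np.float32)); print(n,'ring',e,r,np.median(P[m][:,2]),m.sum())
    for nm,lo,hi in [('handle',.058,.08),('stand',.008,.024)]:
        m=near(.522,-.155,.075)&(c['depth']>0)&(P[...,2]>lo)&(P[...,2]<hi); q=P[m][:,:2].astype(np.float32)
        print(nm,m.sum(),cv2.minAreaRect(q),np.median(P[m][:,2]))
E
```

```text
top ring (0.5157504677772522, 0.14011350274085999) 0.03832229599356651 0.04481310754409528 669
handle 247 ((0.5294879674911499, -0.1576218605041504), (0.08661793917417526, 0.016618821769952774), 25.99350929260254) 0.06894042298469732
stand 278 ((0.5305019021034241, -0.15859562158584595), (0.09554674476385117, 0.04496626555919647), 27.590845108032227) 0.01705094643286038
side ring (0.5126446485519409, 0.1401287317276001) 0.03865399584174156 0.04448603204211499 430
handle 266 ((0.5266748070716858, -0.15779046714305878), (0.08894596993923187, 0.016266394406557083), 26.475770950317383) 0.06881322494573774
stand 400 ((0.5277755260467529, -0.1585255265235901), (0.09884729981422424, 0.04438723251223564), 27.47675895690918) 0.016562158011991797
```

View pics/a.png

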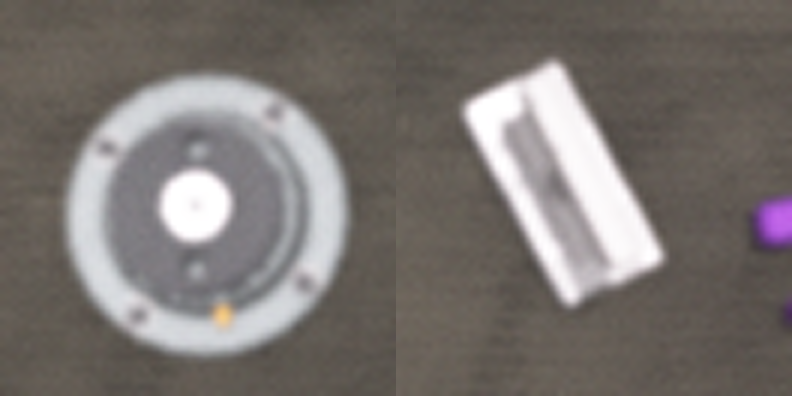

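View pics/b.png

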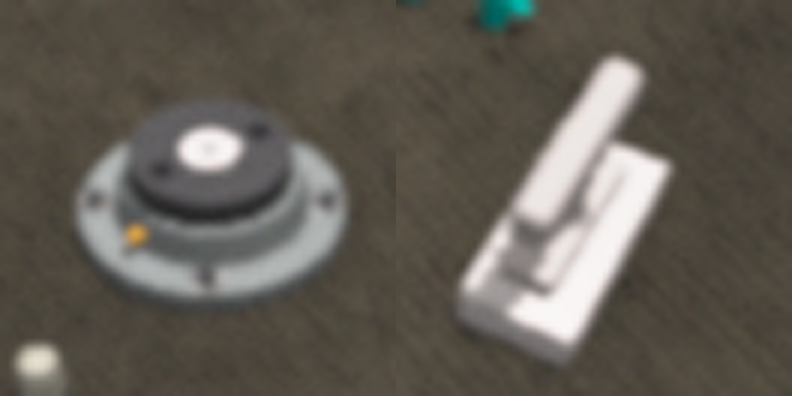

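View pics/top0.png

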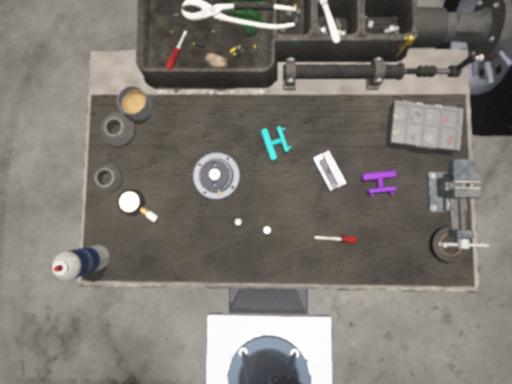

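The spanner (crop pair, around top px 330,170) stands in the white stand. The ring's holes sit at about top px (215,165.3) and (214.7,185), and at side px (261.3,161.8) and (244.7,168.3). The purple and turquoise keys are clear of the path. Next I compute the hole line and the first move.

Run:
```python
from h import *
for n,a,b in [('top',(215,165.3),(214.7,185)),('side',(261.3,161.8),(244.7,168.3))]:
    c=cam(n)
    p,q=ray(c,*a,.043),ray(c,*b,.043); d=p-q
    print(n,p.round(4),q.round(4),((p+q)/2).round(4),np.linalg.norm(d),np.degrees(np.arctan2(d[1],d[0])))
    # dark blobs: refine
    g=cv2.cvtColor(c['image'],cv2.COLOR_RGB2GRAY)
    (u,v)=map(int,np.round((np.array(a)+b)/2)); print(g[v-13:v+14,u-13:u+14]) if n=='side' else 0
o=robot.get_obs();p=o['position'];Rt=R.from_quat(o['tool_rot'])
print((Rt.inv().apply(np.array([.528,-.1577,.20])-p)*1000).round(1))
```

```text
top [0.5372 0.1393 0.043 ] [0.4862 0.1391 0.043 ] [0.5117 0.1392 0.043 ] 0.05095828949347429 0.277834215121931
side [0.5413 0.1392 0.043 ] [0.4887 0.1395 0.043 ] [0.515  0.1394 0.043 ] 0.05264365239159193 -0.3096812711371379
[[ 74  72  76  79  79  78  80  78  78  82  81  82  80  76  77  76  73  75
   77  73  73  74  73  70  71  72  76]
 [ 74  69  73  78  80  77  76  79  79  81  80  80  82  79  79  79  76  76
   75  75  74  75  75  72  71  74  75]
 [ 74  67  69  70  75  77  76  77  78  79  81  81  80  81  78  80  80  77
   72  73  75  75  75  73  72  72  77]
 [ 75  74  70  66  69  73  75  76  78  80  81  80  83  82  82  83  78  78
   74  71  73  75  74  75  71  74  76]
 [ 80  73  71  67  65  72  76  80  82  85  86  89  88  89  87  88  84  82
   78  74  72  73  75  74  74  77  75]
 [ 83  80  74  73  70  77  82  87  91  91  92  92  93  93  94  93  90  89
   88  84  78  75  77  77  77  75  75]
 [ 84  84  80  80  83  85  92  95  95  98  96  96  96  94  96  94  95  94
   94  90  88  82  83  82  78  77  73]
 [ 85  87  89  91  93  96  97  98  98  95  96  96  97  97  96  93  95  95
   95  96 
[... 1499 characters left out ...]
[ 85  64  48  44  48  53  61  68  75  79  83  83  86  84  84  81  78  74
   69  63  54  47  55  74 105 131 135]
 [ 93  81  64  51  43  41  42  49  51  57  57  62  63  63  61  58  57  52
   47  45  49  63  83 109 132 138 126]
 [ 89  87  84  81  65  51  46  42  40  42  42  43  46  43  43  42  44  46
   49  53  73  98 121 133 133 126 111]
 [ 90  96 101 108  98  89  81  72  58  51  48  48  46  46  50  54  61  74
   84  95 109 128 137 131 119 108 102]
 [120 118 107 106 112 118 121 108  93  88  91  90  90  89  88  95 103 120
  127 129 127 127 121 111 106 102 102]
 [158 147 117  98  98 108 113 114 118 125 127 127 126 127 127 126 128 128
  128 126 118 112 107 105 102 103 110]]
[-550.9 -639.    92.2]
```

Call:
send_rows --deltas "-38 -44 0 0 0 0 1;-38 -44 0 0 0 0 1;-38 -44 0 0 0 0 1;-38 -44 0 0 0 0 1;-38 -44 0 0 0 0 1;-38 -44 0 0 0 0 1;-38 -44 0 0 0 0 1;-38 -44 0 0 0 0 1;-38 -44 0 0 0 0 1;-38 -44 0 0 0 0 1" --newtons 60

```text
time: 2.15
position: [0.416, 0.0772, 0.2927]
tool_rot: [0.132, 0.991, 0.0, 0.001]
ft_force: [1.0, 0.2, -0.3]
grip_width: 0.0873
grip_force: 0.0
```

Call:
send_rows --deltas "-38 -44 0 0 0 0 1;-38 -44 0 0 0 0 1;-38 -44 0 0 0 0 1;-38 -44 0 0 0 0 1;-19 -23 20 0 0 0 1;0 0 20 0 0 -10.5 1;0 0 20 0 0 -10.5 1;0 0 20 0 0 -10.5 1;0 0 12 0 0 -10 1;0 0 0 0 0 0 1"

```text
time: 3.4
position: [0.5277, -0.1576, 0.1994]
tool_rot: [-0.227, 0.974, 0.001, -0.001]
ft_force: [0.5, 0.3, 0.9]
grip_width: 0.0875
grip_force: 0.0
```

```bash
cat >> h.py <<'E'
def goal(x,y,z,yaw):
    """report tool-frame shift (mm) and tool z turn (deg) from the measured pose to a tool-down pose with tool x at yaw deg"""
    o=robot.get_obs();p=np.array(o['position']);T=R.from_quat(o['tool_rot'])
    G=R.from_euler('z',yaw,degrees=True)*R.from_quat([1,0,0,0])
    cur=T.as_matrix(); print('t',round(o['time'],2),'pos',p.round(4),'yaw',np.degrees(np.arctan2(cur[1,0],cur[0,0])).round(2),'F',np.round(o['ft_force'],1),'M',np.round(o['moment'],2),'grip',o['grip_width'],o['grip_force'],'q6',round(o['q'][5],2))
    print('shift',(T.inv().apply(np.array([x,y,z])-p)*1000).round(1),'turn',np.degrees((T.inv()*G).as_rotvec()).round(2))
E
python3 -c "
from h import *
goal(.528,-.1577,.111,206.3)"
```

```text
t 3.4 pos [ 0.5277 -0.1576  0.1994] yaw -153.8 F [0.5 0.3 0.9] M [ 0.01 -0.02  0.05] grip 0.0874741379750247 0.0 q6 -2.52
shift [-0.3 -0.4 88.4] turn [ 0.1  -0.07 -0.1 ]
```

Call:
send_rows --deltas "0 0 30 0 0 0 1;0 0 30 0 0 0 1;0 0 20 0 0 0 1;0 0 8 0 0 0 1;0 0 0 0 0 0 1;0 0 0 0 0 0 0.1;0 0 0 0 0 0 0.1;0 0 0 0 0 0 0.1;0 0 0 0 0 0 0.1;0 0 0 0 0 0 0.1" --newtons 60

```text
time: 4.65
position: [0.5281, -0.1577, 0.1123]
tool_rot: [-0.228, 0.974, -0.0, 0.0]
ft_force: [0.8, 0.1, 0.4]
grip_width: 0.0449
grip_force: 0.0
```

Call:
send_rows --deltas "0 0 0 0 0 0 0.1;0 0 0 0 0 0 0.1;0 0 0 0 0 0 0.1;0 0 0 0 0 0 0.1"

```text
time: 5.15
position: [0.5279, -0.1576, 0.1121]
tool_rot: [-0.228, 0.974, 0.0, -0.0]
ft_force: [-0.3, 0.6, -1.0]
grip_width: 0.0155
grip_force: 59.6
```

```bash
python3 -c "
from h import *
goal(.528,-.1577,.111,206.3)
c=cam('side');save('s1.png',cv2.resize(c['image'][160:290,250:410],None,fx=4,fy=4,interpolation=cv2.INTER_CUBIC))
"
```

```text
t 5.15 pos [ 0.5279 -0.1576  0.1121] yaw -153.68 F [-0.3  0.6 -1. ] M [0.15 0.07 0.03] grip 0.015512062079482677 59.62669267588353 q6 -2.52
shift [-0.1 -0.2  1.1] turn [ 0.03 -0.02  0.02]
```

View pics/s1.png

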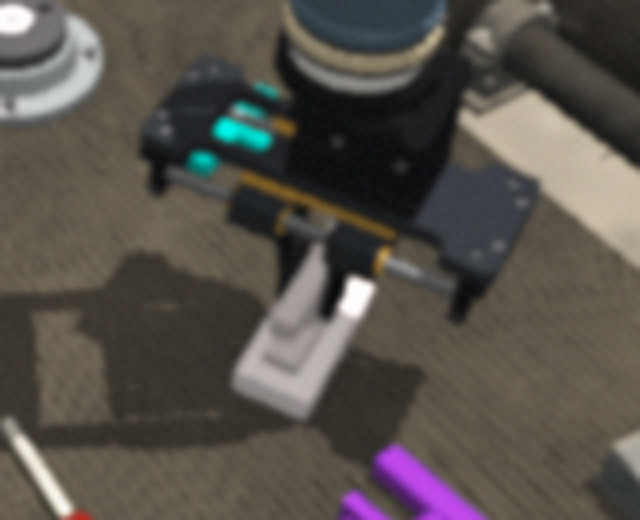

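The spanner is held by the cross handle and is still seated in the stand (crop px 310,310). Lifting it now.

Call:
send_rows --deltas "0 0 -10 0 0 0 0.1;0 0 -20 0 0 0 0.1;0 0 -30 0 0 0 0.1;0 0 -20 0 0 0 0.1;0 0 0 0 0 0 0.1"

```text
time: 5.82
position: [0.5289, -0.1582, 0.194]
tool_rot: [-0.228, 0.974, -0.001, 0.002]
ft_force: [0.8, -0.8, -4.0]
grip_width: 0.0156
grip_force: 59.6
```

```bash
python3 -c "
from h import *
goal(.514,.1398,.19,180)"
```

```text
t 5.83 pos [ 0.5289 -0.1582  0.194 ] yaw -153.67 F [ 0.8 -0.8 -4. ] M [0.02 0.07 0.04] grip 0.015619100403807986 59.629603125868016 q6 -2.52
shift [-118.8  273.7    3.3] turn [-0.17  0.18 26.33]
```

Call:
send_rows --deltas "-8 18 0 0 0 0 0.1;-15 34 0 0 0 0 0.1;-18 42 0 0 0 0 0.1;-18 42 0 0 0 0 0.1;-18 42 0 0 0 0 0.1;-18 42 0 0 0 0 0.1;-15 34 0 0 0 8 0.1;-9 20 0 0 0 9 0.1;0 0 0 0 0 9.3 0.1;0 0 0 0 0 0 0.1"

```text
time: 7.08
position: [0.5147, 0.1417, 0.191]
tool_rot: [-0.002, 1.0, -0.0, -0.002]
ft_force: [0.1, -0.2, -2.7]
grip_width: 0.0154
grip_force: 59.6
```

```bash
python3 - <<'E'
from h import *
goal(.514,.1398,.19,180)
for n in ['side','top']:
    c=cam(n); o=robot.get_obs(); print(proj(c,np.array([o['position']])-[0,0,.051]).round(), proj(c,[[.514,.1398,.044]]).round())
    x,y=proj(c,[.514,.1398,.075]).astype(int); save(n+'2.png',cv2.resize(c['image'][y-45:y+50,x-55:x+55],None,fx=5,fy=5,interpolation=cv2.INTER_CUBIC))
    P=cloud(c); m=(c['depth']>0)&(np.hypot(P[...,0]-.514,P[...,1]-.14)<.05)&(P[...,2]>.08)&(P[...,2]<.16)
    z=P[m][:,2]; print(n,m.sum(),np.histogram(z,8))
E
cd pics; python3 -c "
import cv2,numpy as np;a=cv2.imread('side2.png');b=cv2.imread('top2.png');cv2.imwrite('c2.png',cv2.resize(np.hstack([a,b]),(800,345)))"
```

```text
t 7.08 pos [0.5147 0.1417 0.191 ] yaw -179.78 F [ 0.1 -0.2 -2.7] M [ 0.   -0.02  0.06] grip 0.015413898584185496 59.63046074686645 q6 -1.52
shift [ 0.7 -1.9  1. ] turn [-0.   -0.19  0.22]
[[252. 135.]] [[253. 165.]]
side 421 (array([  3,  72, 115,   4,  27,  55, 109,  36]), array([0.08574659, 0.09497179, 0.104197  , 0.1134222 , 0.1226474 ,
       0.1318726 , 0.1410978 , 0.150323  , 0.1595482 ]))
[[208. 169.]] [[215. 174.]]
top 3 (array([1, 0, 0, 1, 0, 0, 0, 1]), array([0.10132276, 0.10200602, 0.10268928, 0.10337254, 0.1040558 ,
       0.10473906, 0.10542232, 0.10610558, 0.10678884]))
```

View pics/c2.png

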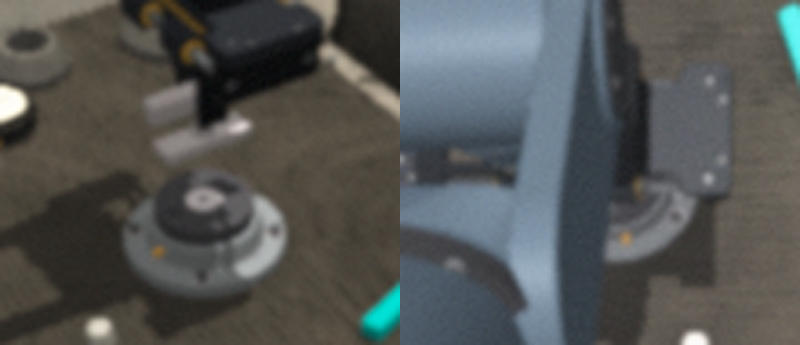

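Side crop: the spanner hangs level above the ring, with its head bar at about crop px (205,140). Now I check its offset along the handle against the ring in the same camera.

Run:
```python
from h import *
c=cam('side'); P=cloud(c)
m0=(c['depth']>0)&(np.hypot(P[...,0]-.514,P[...,1]-.14)<.055)
for nm,lo,hi in [('headtop',.098,.112),('handletop',.14,.156)]:
    m=m0&(P[...,2]>lo)&(P[...,2]<hi); q=P[m]; 
    print(nm,m.sum(),q.min(0).round(4),q.max(0).round(4),np.median(q,0).round(4),cv2.minAreaRect(q[:,:2].astype(np.float32)))
m=m0&(P[...,2]>.038)&(P[...,2]<.05); print('ring',cv2.minEnclosingCircle(P[m][:,:2].astype(np.float32)))
# silhouette of head bar: project predicted bar bottom edges
T=robot.get_obs()['position']; k=np.array(T)-[0,0,.106]
bar=np.array([[sx*.035,sy*.011,z] for z in(.01,.02) for sx in(-1,1) for sy in(-1,1)])+k
print(proj(c,bar).round(1).tolist())
im=cv2.resize(c['image'],None,fx=6,fy=6,interpolation=cv2.INTER_CUBIC)
for z in (0,4):
    pts=((proj(c,bar[[z,z+1,z+3,z+2]])+.5)*6).astype(np.int32); cv2.polylines(im,[pts],True,(255,0,0),1)
x,y=proj(c,k+[0,0,.02]).astype(int); 
rc=np.array([[.5135+.038*np.cos(a),.14+.038*np.sin(a),.044] for a in np.linspace(0,6.28,40)])
cv2.polylines(im,[((proj(c,rc)+.5)*6).astype(np.int32)],True,(0,255,0),1)
save('d.png',im[(y-35)*6:(y+40)*6,(x-45)*6:(x+45)*6])
```

```text
headtop 167 [0.4796 0.1259 0.0981] [0.5496 0.1508 0.111 ] [0.508  0.1343 0.1054] ((0.5143609642982483, 0.13808470964431763), (0.02346448041498661, 0.0699150562286377), 87.11347198486328)
handletop 132 [0.47   0.1204 0.1401] [0.516  0.1574 0.1555] [0.4983 0.1346 0.1479] ((0.4925681948661804, 0.13813254237174988), (0.04523071274161339, 0.03732520341873169), 2.923161506652832)
ring ((0.5118351578712463, 0.13999003171920776), 0.03881564736366272)
[[243.1, 155.6], [238.9, 151.3], [266.0, 146.9], [261.6, 142.8], [242.9, 152.5], [238.7, 148.2], [266.0, 143.8], [261.6, 139.7]]
```

View pics/d.png

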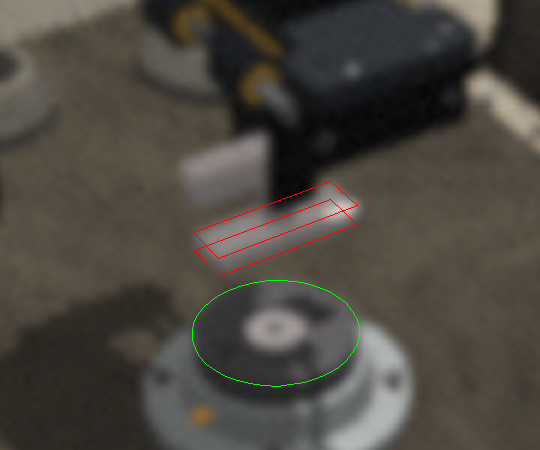

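Call:
send_rows --deltas "1.5 -1.7 10 0 0 0.2 0.1;0 0 15 0 0 0 0.1;0 0 10 0 0 0 0.1;0 0 0 0 0 0 0.1"

```text
time: 7.72
position: [0.5141, 0.1386, 0.1559]
tool_rot: [0.002, 1.0, -0.0, -0.002]
ft_force: [0.2, 0.1, -3.1]
grip_width: 0.0156
grip_force: 59.6
```

Call:
send_rows --deltas "0 0 2 0 0 0 0.1;0 0 2 0 0 0 0.1;0 0 2 0 0 0 0.1;0 0 1 0 0 0 0.1;0 0 1 0 0 0 0.1;0 0 0 0 0 0 0.1"

```text
time: 8.48
position: [0.5148, 0.1389, 0.1492]
tool_rot: [0.002, 1.0, 0.0, -0.0]
ft_force: [-0.3, -0.0, -2.4]
grip_width: 0.0152
grip_force: 59.6
```

```bash
python3 -c "
from h import *
goal(.513,.1400,.140,180)"
```

```text
t 8.47 pos [0.5148 0.1389 0.1492] yaw 179.83 F [-0.3 -0.  -2.4] M [0.06 0.02 0.01] grip 0.01523013470154468 59.63596172579855 q6 -1.51
shift [1.8 1.1 9.2] turn [ 0.   -0.   -0.17]
```

Call:
send_rows --deltas "1 0.8 0 0 0 0 0.1;0 0 1 0 0 0 0.1;0 0 1 0 0 0 0.1;0 0 0 0 0 0 0.1"

```text
time: 8.98
position: [0.5137, 0.1396, 0.1471]
tool_rot: [0.002, 1.0, -0.0, -0.0]
ft_force: [-0.2, 0.4, -3.2]
grip_width: 0.0155
grip_force: 59.6
```

```bash
python3 -c "
from h import *
goal(.513,.1400,.140,180)"
```

```text
t 8.97 pos [0.5137 0.1396 0.1471] yaw 179.83 F [-0.2  0.4 -3.2] M [0.03 0.01 0.02] grip 0.015456538398390236 59.630963346135104 q6 -1.51
shift [0.7 0.4 7.1] turn [-0.   -0.01 -0.17]
```

Call:
send_rows --deltas "0 0 1 0 0 0 0.1;0 0 1 0 0 0 0.1;0 0 1 0 0 0 0.1;0 0 0 0 0 0 0.1"

```text
time: 9.48
position: [0.5137, 0.1396, 0.1441]
tool_rot: [0.001, 1.0, -0.0, -0.0]
ft_force: [-0.6, -0.2, -3.7]
grip_width: 0.0155
grip_force: 59.6
```

Call:
send_rows --deltas "0 0 1 0 0 0 0.1;0 0 1 0 0 0 0.1;0 0 1 0 0 0 0.1;0 0 0 0 0 0 0.1;0 0 0 0 0 0 0.1"

```text
time: 10.1
position: [0.5138, 0.1396, 0.1412]
tool_rot: [0.002, 1.0, 0.0, -0.0]
ft_force: [-1.4, 0.1, -3.1]
grip_width: 0.0153
grip_force: 59.6
```

```bash
python3 -c "
from h import *
goal(.513,.1400,.140,180)"
```

```text
t 10.1 pos [0.5138 0.1396 0.1412] yaw 179.83 F [-1.4  0.1 -3.1] M [0.15 0.05 0.04] grip 0.01525116067567612 59.64473641821314 q6 -1.51
shift [0.8 0.3 1.2] turn [ 0.   -0.01 -0.17]
```

Call:
send_rows --deltas "0 0 0.6 0 0 0 0.1;0 0 0.6 0 0 0 0.1;0 0 0 0 0 0 0.1;0 0 0 0 0 0 0.1"

```text
time: 10.6
position: [0.5138, 0.1397, 0.1401]
tool_rot: [0.002, 1.0, 0.0, 0.0]
ft_force: [-0.5, 0.8, -2.3]
grip_width: 0.0156
grip_force: 59.6
```

```bash
python3 -c "
from h import *
goal(.513,.1400,.140,180)"
```

```text
t 10.6 pos [0.5138 0.1397 0.1401] yaw 179.83 F [-0.5  0.8 -2.3] M [0.17 0.06 0.  ] grip 0.015603485739002504 59.64339271231438 q6 -1.51
shift [0.8 0.3 0.1] turn [ 0.    0.   -0.17]
```

Call:
send_rows --deltas "0 0 0.5 0 0 0 0.1;0 0 0 0 0 0 0.1;0 0 0 0 0 3 0.1;0 0 0 0 0 3 0.1;0 0 0 0 0 3 0.1;0 0 0 0 0 0 0.1"

```text
time: 11.35
position: [0.5138, 0.1402, 0.14]
tool_rot: [0.08, 0.997, 0.001, 0.0]
ft_force: [-2.0, 4.7, 4.6]
grip_width: 0.015
grip_force: 59.7
```

```bash
python3 -c "
from h import *
goal(.5137,.1398,.140,140)"
```

```text
t 11.35 pos [0.5138 0.1402 0.14  ] yaw 170.84 F [-2.   4.7  4.6] M [0.83 0.38 0.07] grip 0.015034512953565907 59.69986567120941 q6 -1.36
shift [ 0.  -0.5  0. ] turn [ 0.07  0.   30.84]
```

Call:
send_rows --deltas "0 -0.3 -0.3 0 0 3 0.1;0 0 0 0 0 3 0.1;0 0 0 0 0 3 0.1;0 0 0 0 0 0 0.1"

```text
time: 11.85
position: [0.5136, 0.1401, 0.14]
tool_rot: [0.158, 0.987, 0.001, -0.0]
ft_force: [-1.4, 6.2, 4.6]
grip_width: 0.0154
grip_force: 59.7
```

```bash
python3 -c "
from h import *
goal(.5137,.1398,.140,140)"
```

```text
t 11.85 pos [0.5136 0.1401 0.14  ] yaw 161.83 F [-1.4  6.2  4.6] M [1.02 0.37 0.05] grip 0.015416988017589273 59.73848830733914 q6 -1.2
shift [-0.2 -0.3  0. ] turn [ 0.07 -0.04 21.83]
```

Call:
send_rows --deltas "0 0.7 0 0 0 3 0.1;0 0 0 0 0 3 0.1;0 0 0 0 0 3 0.1;0 0 0 0 0 0 0.1"

```text
time: 12.35
position: [0.5137, 0.1407, 0.14]
tool_rot: [0.235, 0.972, 0.0, -0.0]
ft_force: [-1.6, 5.4, 3.7]
grip_width: 0.0158
grip_force: 59.7
```

```bash
python3 -c "
from h import *
goal(.5137,.1398,.140,140)"
```

```text
t 12.35 pos [0.5137 0.1407 0.14  ] yaw 152.85 F [-1.6  5.4  3.7] M [ 0.88  0.37 -0.03] grip 0.015842254986056074 59.69605837100971 q6 -1.04
shift [-0.4 -0.8  0. ] turn [ 0.04 -0.05 12.85]
```

Run:
```python
from h import *
c=cam('side'); x,y=proj(c,[.514,.14,.07]).astype(int)
o=robot.get_obs(); print(o['joint_torque'],o['moment'])
im=cv2.resize(c['image'],None,fx=6,fy=6,interpolation=cv2.INTER_CUBIC)
k=np.array(o['position'])-[0,0,.106]; T=R.from_quat(o['tool_rot']).as_matrix(); 
bar=k+np.array([a*.035*T[:,0]+b*.011*T[:,1]+[0,0,.02] for a,b in[(-1,-1),(1,-1),(1,1),(-1,1)]])
cv2.polylines(im,[((proj(c,bar)+.5)*6).astype(np.int32)],True,(255,0,0),1)
save('e.png',im[(y-35)*6:(y+35)*6,(x-45)*6:(x+45)*6])
```

```text
[ -2.77470902 -38.82850528  -9.86399353  -0.9558871   -0.42894255
   0.06952381] [0.90719176 0.35083927 0.04993923]
```

View pics/e.png

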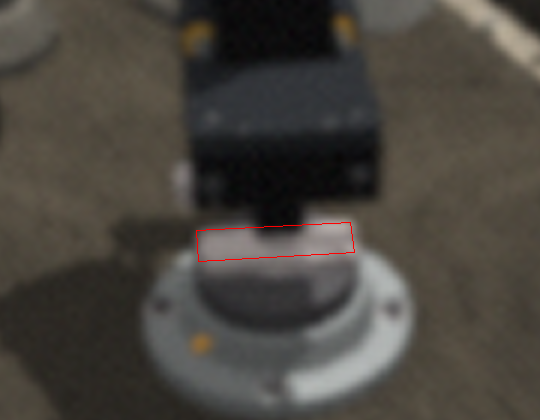

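The head bar sits flat on the ring (crop px 275,240) and has turned with the tool. I'll keep turning in small steps.

Call:
send_rows --deltas "0 0 0 0 0 3 0.1;0 0 0 0 0 3 0.1;0 0 0 0 0 0 0.1"

```text
time: 12.78
position: [0.5136, 0.1407, 0.14]
tool_rot: [0.285, 0.958, 0.0, -0.0]
ft_force: [-2.5, 5.6, 3.7]
grip_width: 0.0154
grip_force: 59.7
```

Call:
send_rows --deltas "0 0 0 0 0 2 0.1;0 0 0 0 0 2 0.1;0 0 0 0 0 0 0.1"

```text
time: 13.15
position: [0.5136, 0.1407, 0.1401]
tool_rot: [0.319, 0.948, 0.0, -0.0]
ft_force: [-3.0, 5.4, 3.5]
grip_width: 0.0152
grip_force: 59.7
```

```bash
python3 -c "
from h import *
goal(.5137,.1398,.140,140); print(robot.get_obs()['joint_torque'])"
```

```text
t 13.15 pos [0.5136 0.1407 0.1401] yaw 142.86 F [-3.   5.4  3.5] M [0.92 0.38 0.17] grip 0.015191915307201459 59.67857027251739 q6 -0.87
shift [-0.7 -0.6  0.1] turn [ 0.03 -0.07  2.86]
[ -2.9608617  -38.76431465  -9.96490538  -0.95684823  -0.49353708
   0.13352261]
```

Call:
send_rows --deltas "0 0 0 0 0 2 0.1;0 0 0 0 0 0 0.1"

```text
time: 13.4
position: [0.5135, 0.1407, 0.14]
tool_rot: [0.335, 0.942, 0.0, -0.0]
ft_force: [-2.1, 4.6, 4.2]
grip_width: 0.0154
grip_force: 59.7
```

```bash
python3 -c "
from h import *
goal(.5137,.1398,.140,140); print(robot.get_obs()['joint_torque'][5])"
```

```text
t 13.4 pos [0.5135 0.1407 0.14  ] yaw 140.87 F [-2.1  4.6  4.2] M [0.91 0.39 0.09] grip 0.015394599253176483 59.67837695439812 q6 -0.83
shift [-0.7 -0.6  0. ] turn [ 0.02 -0.07  0.87]
0.1559382677078247
```

Call:
send_rows --deltas "0 0 0 0 0 2 0.1;0 0 0 0 0 0 0.1"

```text
time: 13.65
position: [0.5135, 0.1408, 0.14]
tool_rot: [0.35, 0.937, 0.0, -0.0]
ft_force: [-1.7, 5.3, 3.9]
grip_width: 0.0158
grip_force: 60.2
```

```bash
python3 -c "
from h import *
goal(.5137,.1398,.140,140); print(robot.get_obs()['joint_torque'][5])"
```

```text
t 13.65 pos [0.5135 0.1408 0.14  ] yaw 139.04 F [-1.7  5.3  3.9] M [1.02 0.44 0.79] grip 0.015769022528737214 60.215522878061165 q6 -0.8
shift [-0.8 -0.6  0. ] turn [ 0.   -0.04 -0.96]
0.7817219942808151
```

The stop is reached: the moment jumped to 0.79 N m. I'll ease off, hold, then centre the prongs in the holes.

Call:
send_rows --deltas "0 0 0 0 0 -1 0.1;0 0 0 0 0 0 0.1;0 0 0 0 0 0 0.1;0 0 0 0 0 0 0.1"

```text
time: 14.15
position: [0.5135, 0.1408, 0.14]
tool_rot: [0.342, 0.94, 0.0, -0.0]
ft_force: [-2.8, 4.7, 3.9]
grip_width: 0.0153
grip_force: 59.8
```

```bash
python3 -c "
from h import *
goal(.5137,.1398,.140,140); print(robot.get_obs()['joint_torque'][5])"
```

```text
t 14.15 pos [0.5135 0.1408 0.14  ] yaw 139.96 F [-2.8  4.7  3.9] M [0.97 0.4  0.44] grip 0.015285237549809583 59.81660612022097 q6 -0.82
shift [-0.7 -0.6  0. ] turn [ 0.02 -0.06 -0.04]
0.399103369563818
```

Call:
send_rows --deltas "0 0 0 0 0 -1.5 0.1;0 0 0 0 0 -1 0.1;0 0 -0.5 0 0 0 0.1;0 0 0 0 0 0 0.1"

```text
time: 14.65
position: [0.5136, 0.1403, 0.1401]
tool_rot: [0.323, 0.946, 0.0, -0.0]
ft_force: [-2.1, 5.3, 1.7]
grip_width: 0.0153
grip_force: 59.7
```

```bash
python3 -c "
from h import *
goal(.5137,.1398,.140,140); print(robot.get_obs()['joint_torque'][5])"
```

```text
t 14.65 pos [0.5136 0.1403 0.1401] yaw 142.31 F [-2.1  5.3  1.7] M [0.98 0.34 0.05] grip 0.015291427889380933 59.69074655225995 q6 -0.86
shift [-0.3 -0.3  0.1] turn [-0.01 -0.05  2.31]
0.06211106199771166
```

Call:
send_rows --deltas "0.9 0.6 0 0 0 -0.5 0.1;0 0 -0.5 0 0 0 0.1;0 0 0 0 0 0 0.1"

```text
time: 15.02
position: [0.5137, 0.1406, 0.1404]
tool_rot: [0.319, 0.948, -0.0, -0.0]
ft_force: [-0.6, 1.5, -3.2]
grip_width: 0.0156
grip_force: 59.6
```

```bash
python3 -c "
from h import *
goal(.5137,.1398,.140,140); print(robot.get_obs()['joint_torque'][5])"
```

```text
t 15.03 pos [0.5137 0.1406 0.1404] yaw 142.83 F [-0.6  1.5 -3.2] M [0.15 0.06 0.04] grip 0.015593983393224016 59.64340323907891 q6 -0.86
shift [-0.5 -0.6  0.4] turn [-0.04  0.    2.83]
0.013016398879699409
```

Free of side load. Drawing it straight out.

Call:
send_rows --deltas "0 0 -2 0 0 0 0.1;0 0 -2 0 0 0 0.1;0 0 -3 0 0 0 0.1;0 0 -4 0 0 0 0.1;0 0 -6 0 0 0 0.1;0 0 -15 0 0 0 0.1;0 0 -22 0 0 0 0.1;0 0 0 0 0 0 0.1"

```text
time: 16.02
position: [0.5149, 0.1412, 0.197]
tool_rot: [0.319, 0.948, 0.001, 0.002]
ft_force: [-0.1, 0.6, -2.3]
grip_width: 0.0155
grip_force: 59.6
```

```bash
python3 -c "
from h import *
goal(.528,-.1576,.190,206.3)"
```

```text
t 16.02 pos [0.5149 0.1412 0.197 ] yaw 142.83 F [-0.1  0.6 -2.3] M [-0.03  0.01 -0.02] grip 0.015516471453639588 59.62983533465376 q6 -0.86
shift [-190.9 -230.2    7. ] turn [ 5.000e-02  3.200e-01 -6.347e+01]
```

Call:
send_rows --deltas "-13 -16 0 0 0 0 0.1;-25 -30 0 0 0 0 0.1;-28 -34 0 0 0 0 0.1;-28 -34 0 0 0 0 0.1;-28 -34 0 0 0 0 0.1;-28 -34 0 0 0 0 0.1;-25 -30 0 0 0 0 0.1;-16 -18 0 0 0 0 0.1;0 0 0 0 0 -8 0.1;0 0 0 0 0 -9.5 0.1"

```text
time: 17.27
position: [0.5263, -0.1581, 0.1942]
tool_rot: [0.169, 0.986, 0.0, -0.001]
ft_force: [0.0, -0.0, -3.5]
grip_width: 0.0157
grip_force: 59.6
```

Call:
send_rows --deltas "0 0 0 0 0 -9.5 0.1;0 0 0 0 0 -9.5 0.1;0 0 0 0 0 -9.5 0.1;0 0 0 0 0 -9.5 0.1;0 0 0 0 0 -8 0.1;0 0 0 0 0 0 0.1;0 0 0 0 0 0 0.1"

```text
time: 18.15
position: [0.5267, -0.1575, 0.1946]
tool_rot: [-0.227, 0.974, 0.0, -0.0]
ft_force: [0.2, 0.2, -2.5]
grip_width: 0.0153
grip_force: 59.6
```

Run:
```python
from h import *
goal(.528,-.1576,.112,206.3)
c=cam('top');z=lambda c,p:cv2.resize(c['image'][p[1]-33:p[1]+33,p[0]-33:p[0]+33],(396,396),interpolation=cv2.INTER_CUBIC)
a=z(c,proj(c,[.514,.14,.044]).astype(int)); c=cam('side'); b=z(c,proj(c,[.528,-.1577,.06]).astype(int))
save('f.png',np.hstack([a,b]))
```

```text
t 18.15 pos [ 0.5267 -0.1575  0.1946] yaw -153.79 F [ 0.2  0.2 -2.5] M [ 0.07  0.07 -0.02] grip 0.015325454388598373 59.62953187423409 q6 -2.52
shift [-1.2 -0.7 82.6] turn [ 0.03 -0.02 -0.09]
```

View pics/f.png

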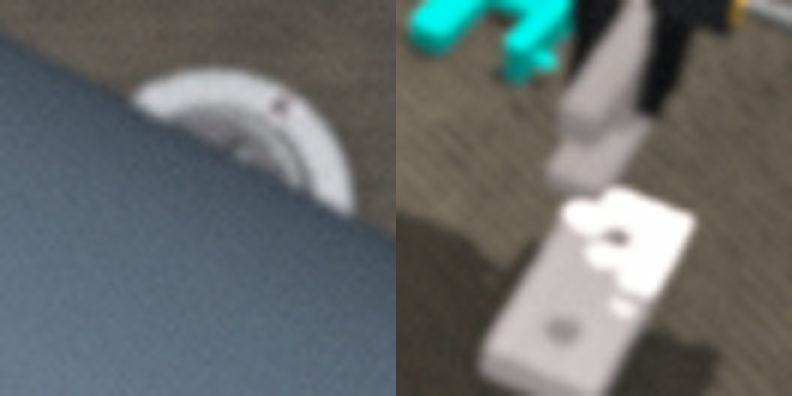

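The ring's hole has moved to crop px (245,153), so the ring has turned. The stand is clear, with its holes at (618,237) and (562,330), and the spanner hangs above it. Lowering now.

Call:
send_rows --deltas "-1.2 -0.7 10 0 0 0 0.1;0 0 25 0 0 0 0.1;0 0 20 0 0 0 0.1;0 0 8 0 0 0 0.1;0 0 3 0 0 0 0.1;0 0 3 0 0 0 0.1;0 0 3 0 0 0 0.1;0 0 0 0 0 0 0.1"

```text
time: 19.25
position: [0.5283, -0.1578, 0.123]
tool_rot: [-0.228, 0.974, -0.0, 0.0]
ft_force: [0.1, -0.1, -2.6]
grip_width: 0.0154
grip_force: 59.6
```

```bash
python3 -c "
from h import *
goal(.528,-.1576,.112,206.3)"
```

```text
t 19.25 pos [ 0.5283 -0.1578  0.123 ] yaw -153.67 F [ 0.1 -0.1 -2.6] M [0.03 0.06 0.04] grip 0.015375250720679277 59.62966500876064 q6 -2.52
shift [ 0.2  0.3 11. ] turn [-0.02  0.01  0.03]
```

Call:
send_rows --deltas "0 0 2 0 0 0 0.1;0 0 2 0 0 0 0.1;0 0 2 0 0 0 0.1;0 0 2 0 0 0 0.1;0 0 1.5 0 0 0 0.1;0 0 1 0 0 0 0.1;0 0 0 0 0 0 0.1;0 0 0 0 0 0 0.1"

```text
time: 20.25
position: [0.5282, -0.1577, 0.1124]
tool_rot: [-0.228, 0.974, -0.0, 0.0]
ft_force: [-0.0, -0.1, -2.8]
grip_width: 0.0155
grip_force: 59.6
```

```bash
python3 -c "
from h import *
goal(.528,-.1576,.112,206.3)"
```

```text
t 20.25 pos [ 0.5282 -0.1577  0.1124] yaw -153.67 F [-0.  -0.1 -2.8] M [ 0.02  0.03 -0.03] grip 0.015475594558079961 59.629593607387505 q6 -2.52
shift [0.1 0.2 0.4] turn [-0.    0.    0.03]
```

Call:
send_rows --deltas "0 0 0.4 0 0 0 0.1;0 0 0 0 0 0 0.1;0 0 0 0 0 0 0.4;0 0 0 0 0 0 0.6;0 0 0 0 0 0 0.6;0 0 0 0 0 0 0.6;0 0 0 0 0 0 0.6"

```text
time: 21.12
position: [0.5283, -0.1578, 0.112]
tool_rot: [-0.228, 0.974, -0.0, 0.0]
ft_force: [-0.6, 0.5, -0.7]
grip_width: 0.0503
grip_force: 0.0
```

Call:
send_rows --deltas "0 0 -5 0 0 0 0.6;0 0 -15 0 0 0 0.6;0 0 -30 0 0 0 0.6;0 0 -50 0 0 0 0.6;50 0 -30 0 0 0 0.6;60 0 0 0 0 0 0.6;60 0 0 0 0 0 0.6;0 0 0 0 0 0 0.6;0 0 0 0 0 0 0.6"

```text
time: 22.25
position: [0.3763, -0.2336, 0.2428]
tool_rot: [-0.227, 0.974, -0.001, 0.001]
ft_force: [-0.3, 0.6, 0.5]
grip_width: 0.0522
grip_force: 0.0
```

Run:
```python
from h import *
goal(.528,-.1576,.112,206.3)
z=lambda c,p:cv2.resize(c['image'][p[1]-33:p[1]+33,p[0]-33:p[0]+33],(396,396),interpolation=cv2.INTER_CUBIC)
c=cam('side');P=cloud(c)
for nm,lo,hi in [('handle',.058,.08),('stand',.008,.024)]:
    m=(np.hypot(P[...,0]-.526,P[...,1]+.157)<.075)&(c['depth']>0)&(P[...,2]>lo)&(P[...,2]<hi); q=P[m][:,:2].astype(np.float32)
    print(nm,m.sum(),cv2.minAreaRect(q),np.median(P[m][:,2]))
save('g.png',np.hstack([z(c,proj(c,[.514,.14,.044]).astype(int)),z(c,proj(c,[.528,-.1577,.05]).astype(int))]))
```

```text
t 22.25 pos [ 0.3763 -0.2336  0.2428] yaw -153.74 F [-0.3  0.6  0.5] M [ 0.06 -0.02 -0.03] grip 0.05221165728266017 0.0 q6 -2.84
shift [-169.5    1.3  131. ] turn [-0.11  0.06 -0.04]
handle 0 ((0.0, 0.0), (0.0, 0.0), 0.0) nan
stand 134 ((0.5145058035850525, -0.1762102097272873), (0.0597451776266098, 0.025128677487373352), 26.970979690551758) 0.016259362443386383
  return _methods._mean(a, axis=axis, dtype=dtype,
  ret = ret.dtype.type(ret / rcount)
```

View pics/g.png

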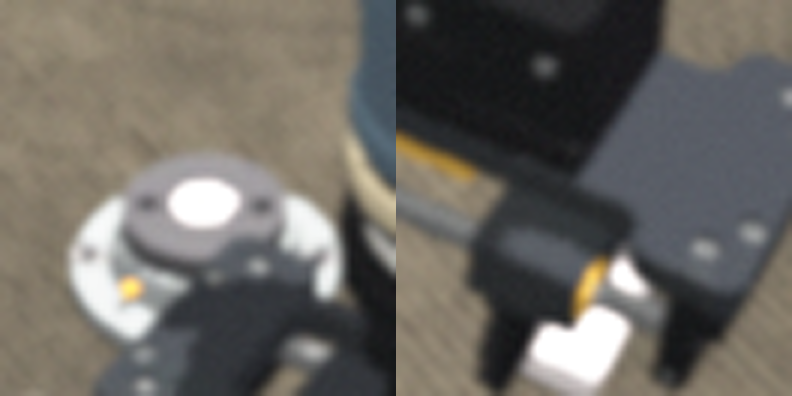

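Call:
send_rows --deltas "-31 41 -10 0 0 0 0.6;-31 41 -10 0 0 0 0.6;-31 41 -10 0 0 0 0.6;-31 41 -10 0 0 0 0.6;-31 41 -10 0 0 10 0.6;0 0 0 0 0 10 0.6;0 0 0 0 0 0 0.6"

```text
time: 23.18
position: [0.424, 0.0167, 0.2913]
tool_rot: [-0.066, 0.998, -0.0, 0.0]
ft_force: [-0.2, -0.7, 0.1]
grip_width: 0.0521
grip_force: 0.0
```

Run:
```python
from h import *
c=cam('side')
o=proj(c,[.514,.14,.044]).astype(int)-33
a,b=[ray(c,*(o+np.array(p)/6),.043) for p in((150,203),(262,205))]; d=b-a; print('ring line',np.degrees(np.arctan2(d[1],d[0])),np.linalg.norm(d))
print(robot.get_obs()['position'])
for n in ['side','top']:
    c=cam(n);P=cloud(c)
    for nm,lo,hi in [('handle',.055,.08),('stand',.008,.024)]:
        m=(np.hypot(P[...,0]-.528,P[...,1]+.157)<.075)&(c['depth']>0)&(P[...,2]>lo)&(P[...,2]<hi); q=P[m]
        if m.sum(): print(n,nm,m.sum(),cv2.minAreaRect(q[:,:2].astype(np.float32)),np.median(q[:,2]))
    for t in ['lug_nut_1','tyre_gauge','core_tool']:
        for r in robot.cut_out(n,t):
            if r['p']>.3: print(t,round(r['p'],2),np.median(P[r['region']&(c['depth']>0)],0).round(3))
c=cam('side');x,y=proj(c,[.528,-.1577,.05]).astype(int);save('k.png',cv2.resize(c['image'][y-40:y+40,x-50:x+50],None,fx=6,fy=6,interpolation=cv2.INTER_CUBIC))
```

```text
ring line -34.14913015711937 0.05095453792114598
[0.42377951 0.01598626 0.29116713]
side handle 274 ((0.5262280106544495, -0.1590549647808075), (0.08763444423675537, 0.016341181471943855), 26.70136260986328) 0.0686078567495422
side stand 394 ((0.5279788374900818, -0.15848787128925323), (0.09986814111471176, 0.04435792937874794), 27.517366409301758) 0.016607915292924907
tyre_gauge 0.59 [0.434 0.35  0.023]
core_tool 0.56 [ 0.35  -0.198  0.014]
top handle 255 ((0.5298780798912048, -0.1582937389612198), (0.08662975579500198, 0.016835741698741913), 27.068748474121094) 0.06906004650210504
top stand 279 ((0.5307815670967102, -0.15856269001960754), (0.09602688252925873, 0.045075301080942154), 27.740901947021484) 0.01695492165128916
tyre_gauge 0.94 [0.439 0.356 0.023]
core_tool 0.76 [ 0.353 -0.19   0.013]
```

View pics/k.png

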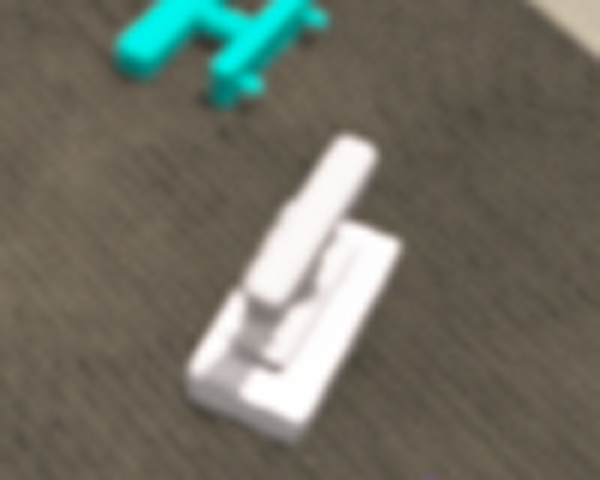

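The spanner stands seated in the stand (crop px 310,270), the ring line turned about 34° and hit a hard stop, and the gauge and core tool have not moved (the networks missed the lug nuts this time, but the arm went nowhere near them).

```bash
python3 -c "
from rig import robot; print(robot.hand_in())"
```

```text
the job is handed in; nothing more can be done
None
```

I tightened the lock ring about 34° clockwise to its stop, where the wrench moment briefly reached about 0.8 N m (0.3–0.4 N m is tight enough); the spanner is back upright in its stand and the job is handed in, with no verdict returned.

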